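# Set up the ID photo camera at the registration desk

## Robot

A 6-joint arm with a two-finger parallel gripper is mounted at the origin on the work surface. World frame = base frame: x ahead of the robot, y to its left, z up, the work surface at z = 0. Lengths are in mm, angles in rad, forces in N, time in s.
With the tool pointing down it reaches from about 350 to 975 mm from the base axis. Payload 7.1 kg.
Tool frame: the origin (TCP) lies on the front face of the gripper's body, between the roots of the fingers; the fingertips stand 80 mm ahead of it and the grasp point (between the pads) lies 61 mm ahead of it; z points along the fingers, y is the line along which they close (so a half turn about z gives the same grasp; the last joint's range is limited). The gripper opens to 88 mm and grips with 3 to 60 N. Pads are 20 mm wide; open, the fingers measure 115 mm over their backs; the gripper's body (75 mm by 178 mm) begins 61 mm behind the grasp point.
Start: joints at [1.289, 0.423, 1.63, -0, 1.089, -0.019], TCP at [162.334, 603.534, 302.675] pointing down, gripper open.
Joint ranges: [-3, 3], [-0.9, 2.11], [0.09, 2.58], [-1.31, 4.45], [0.11, 2.69], [-2.54, 2.54]. Speed limits (rad/s): [2.39, 2.39, 3.01, 3.14, 3.14, 3.14].

## Interface

Orientations are given as a rotation vector (axis times angle).
In Python, from workcell import readout, vision, close_job gives the robot as it stands.
- The arm moves only by the tool servo_tool, never from a script. Its argument "plan" is a list that holds one entry, the list of rows, each a list of 7 numbers: the gripper command: -1 is fully open, 1 is shut, values between are in proportion, then the shift along the world's x, y, z in units of 40 mm (1.0 is 40 mm), then the turn, a rotation vector about the world's x, y, z in units of 5 degrees (1.0 is 5 degrees). A call has 1 to 5 rows; each row shifts and turns the commanded pose from where the row before left it; what a row does not reach is not made up. A row lasts 1/12 s, in which the tool goes at most 41.7 mm and 7.16 degrees, less where a joint would pass 70% of its speed; a pose out of reach is approached as far as the arm can. A call is refused whole if a number of a shift passes 1 or a number of a turn 1, either way. A call with a gripper value outside its range is refused whole. The fingers move at their own pace and stop on an object; the grip force is fixed at half the most. Time passes only in rows, so rows that do not move let the fingers close. It gives the time, the measured TCP pose, the force, the opening and the grip force at its end, in the units of the state.
- readout.get_obs(): the state, without advancing time (a new reading comes with each control period).
- vision.get_image(name): name is "scene" or "top"; returns the picture (420x560x3 uint8, red, green, blue); there is no depth.
- vision.camera_params(name): a dict with "fx", "fy", "cx", "cy" (pixels), "rvec" (rotation vector, rad) and "tvec" (3), from world to camera coordinates, as OpenCV has them. Camera axes: x right, y down, z forward; pixel columns grow to the right and rows downward; lengths in mm; the calibration is good to about 2 mm. A picture is of the moment at which its call begins. camera_params takes no time and is no camera call.
- close_job(): hands the job in; it is judged then, once.
The state is a dict: "t": time; "qpos": joint angles; "qvel": joint speeds; "joint_torque": joint torques, N m; "ee_pos": TCP position; "orientation": TCP orientation; "ft_force": force on the tool from outside, world axes, zero at the start; "moment": the same for the moment, N m; "width": finger opening in mm; "grasp_force": force on a finger pad.
Only numpy, scipy, OpenCV 4.12 (cv2) and the standard library are available. Lean on these libraries where they do the work, as an engineer would, in place of code of your own. Each camera call takes 0.05 s, during which the arm holds its last target. There are 200 camera calls.

## Task

Get the photo camera ready: swing the stand's leg out until it snaps home, and press the case's lid until its catch lets it spring fully open. Then take the camera out, lower its socket right down onto the stand's ball with the latch lever still up, and only then press the lever fully down. Put all the spare battery packs from the table into the empty case, each down on its floor and not stacked, leave the lid open, keep the camera upright and leave the other things on the desk where they are.

Things in the scene. Friction and masses are not known exactly. Their poses are not given: they have to be found in the camera images.
- case: grey plastic carrying case, 280 (x) x 224 (y) x 120 mm high, fixed on the table. Origin at the centre of its underside; x and y lie level along its sides, z up. Walls 6 mm thick. A ledge 70 mm high that carries the catch fills y = +74 to +106 mm inside. At the start it is shut by its lid
- case_well (a point): centre of the inner floor of the case's storage well, 8 mm above the table; the well reaches 134 mm to either side along x and 90 mm to either side along y; axes are the case's
- lid (a joint): black push-to-release lid, 264 x 208 x 8 mm, flush with the case's rim (top at 120 mm), no handle. 0 = shut and caught, negative = pressed in, grows as it swings up; 2.0 rad = fully open, leaning out beyond the -y side, its edge about 0.31 m high. Once the catch has let go and the pressing finger is lifted away, its own spring swings it fully open within about 4 s. It does not catch again
- lid_hinge (a point): middle of the lid's level hinge line, along the case's -y rim, 116 mm above the table
- lid_press (a point): centre of the round light metal spot (38 mm across) on the lid's top face where it is pressed, 178 mm from the hinge, near the free (+y) edge. Pressed down 4 to 5 mm (about 5 to 12 N; it stops solid at 5 mm) the spring catch lets go. Moves with the lid; z points out of its top face
- ball (a point): centre of the steel ball (22 mm across) on top of the camera stand, 120 mm above the table. The stand is fixed: a 150 x 150 x 12 mm base plate, column, and a round flat platform 104 mm across whose top is 100 mm above the table, 20 mm below the ball's centre. Axes: z up, x along the folded leg
- leg (a joint): swing-out leg of the stand, a bar 18 to 32 mm above the table turning level about an upright pivot. 0 = folded along the stand's +x; grows anticlockwise from above. A spring detent is overcome at about 1.1 to 1.26 rad (2 to 3 N at the knob); beyond it the leg snaps home against its end stop, seated at 1.43 to 1.45 rad. Elsewhere it stays where it is left
- leg_knob (a point): on the axis of the upright black round knob at the leg's end, 20 mm across, from 8 to 74 mm above the table; the point is 55 mm above the table, 130 mm from the pivot axis
- leg_pivot (a point): point on the leg's upright pivot axis, 55 mm above the table (the pivot itself ends at 42 mm); x points along the leg to the knob
- camera_grip (a point): grasp point of the loose camera (0.6 kg): 4 mm ahead of its axis, 62 mm above its underside, mid body. The black body is 48 mm wide (y), 56 mm long (x), 33 to 85 mm above the underside; below it a socket block 70 (x) x 60 (y) x 33 mm. Axes: x towards the lens (front 51 mm ahead of the axis), z up. At the start it stands upright in the case's well under the lid
- camera_socket (a point): point on the camera's axis 20 mm above its underside, in the bore (27 mm across, 33 mm deep, open below) of the socket block. When the camera is down on the stand, its block rests flat on the platform and this point lies at the ball's centre
- lever (a joint): latch lever at the back (-x) of the camera's socket block, a steel strip 44 x 16 x 5 mm hinged 37 mm behind the axis and 30 mm above the underside. 0 = raised (sloping up and back by 0.7 rad), grows as it is pressed down, 0.7 = fully down (level). Needs about 1 to 2 N at its pad and stays where it is left
- lever_pad (a point): top of the rubber pad near the lever's free end, 36 mm from its hinge; moves with the lever. Fully down it lies 73 mm behind the camera's axis and 33 mm above the camera's underside
- pack0_mid (a point): centre of a loose battery pack, a black and grey block 56 (x) x 36 (y) x 60 mm high (z up), 0.2 kg, standing on the table; None if it is absent (two to four of the four packs are there)
- pack1_mid (a point): centre of a loose battery pack, a black and grey block 56 (x) x 36 (y) x 60 mm high (z up), 0.2 kg, standing on the table; None if it is absent (two to four of the four packs are there)
- pack2_mid (a point): centre of a loose battery pack, a black and grey block 56 (x) x 36 (y) x 60 mm high (z up), 0.2 kg, standing on the table; None if it is absent (two to four of the four packs are there)
- pack3_mid (a point): centre of a loose battery pack, a black and grey block 56 (x) x 36 (y) x 60 mm high (z up), 0.2 kg, standing on the table; None if it is absent (two to four of the four packs are there)
- mouse: bystander: black computer mouse, 100 x 58 x 33 mm, origin at its underside
- pencup: bystander: white ceramic cup, 76 mm across, 95 mm high, origin at its underside
Mind the look-alikes: they are no part of the job. What is shaped like the part that bears pack0_mid but red is not meant.

How it is judged (in metres and radians):
On the way, in this order (a step that is already met when the one before it is completed fails the run):
1. the leg is seated in its end detent and the lid has sprung open (value of joint leg above 1.38 rad and value of joint lid above 1.5 rad), for 0.3 s.
2. the camera is down on the ball, upright, its lever still raised (value of joint leg above 1.38 rad and distance between camera_socket and ball below 0.006 m and angle between camera_grip's own z axis and vertical below 0.08 rad and value of joint lever below 0.3 rad), for 0.3 s.
3. the lever is fully down with the camera on the ball (distance between camera_socket and ball below 0.006 m and angle between camera_grip's own z axis and vertical below 0.08 rad and value of joint lever above 0.6 rad), for 0.3 s.
At the end, for the whole second after the job is handed in: leg past its detent (over 1.38 rad), lid open (over 1.5 rad), camera's socket point within 6 mm of the ball's centre and tilted less than 0.08 rad, lever over 0.6 rad, every pack that is present inside the case's well with its centre less than 55 mm above the case's underside (all of step 1 and all of step 3 and x of pack0_mid in the frame of case between -0.134 and 0.134 m and y of pack0_mid in the frame of case between -0.106 and 0.074 m and z of each of pack0_mid, pack1_mid, pack2_mid, pack3_mid in the frame of case below 0.055 m and x of pack1_mid in the frame of case between -0.134 and 0.134 m and y of pack1_mid in the frame of case between -0.106 and 0.074 m and x of pack2_mid in the frame of case between -0.134 and 0.134 m and y of pack2_mid in the frame of case between -0.106 and 0.074 m and x of pack3_mid in the frame of case between -0.134 and 0.134 m and y of pack3_mid in the frame of case between -0.106 and 0.074 m); the robot touches nothing.
It fails at once if the camera is tipped by more than 40 degrees (angle between camera_grip's own z axis and vertical above 0.7 rad).
It fails at once if a bystander is moved by more than 3 cm (distance of any of mouse, pencup from where it was at the start of the episode above 0.03 m).
Of pack0, pack1, pack2, pack3 only 2 to 4 are there at a start; the rules pass over those that are not, and their reading is None.
At some moment in a run one of pack0, pack1, pack2, pack3 may be knocked a few centimetres aside while the robot is not near it.
It also fails if it takes over 210 s, if anything falls off the work surface, if the arm or the gripper's body presses on something with over 40 N, if the wrist force passes 120 N, or if a joint passes its speed limit or range.

## Working session

There is one attempt and no reset: what is moved stays moved. The work goes in short steps, Python scripts to look and compute and a tool call to move; the robot and the scene stay as the last step left them, time stands still between calls to the robot, and variables do not carry over. Pictures are saved under pics/ and viewed, at most 14 in all, crops included, and the job is handed in when it is done.

Besides the shell and the picture viewer there is one more tool, called after "Request:" as name(argument=value, ...), one argument or row to a line, values as JSON. servo_tool: Moves the arm, as the interface text tells. Its arguments: {"type":"object","properties":{"plan":{"type":"array"}},"required":["plan"]}

```bash
mkdir -p pics
cat > h.py <<'E'
import numpy as np, cv2
from workcell import readout, vision
def P(n):
    p=vision.camera_params(n);K=np.array([[p['fx'],0,p['cx']],[0,p['fy'],p['cy']],[0,0,1]],float)
    return K,np.array(p['rvec'],float),np.array(p['tvec'],float)
def ray(n,u,v,z):
    K,r,t=P(n);R=cv2.Rodrigues(r)[0];c=-R.T@t;d=R.T@np.linalg.solve(K,[u,v,1]);return c+d*(z-c[2])/d[2]
def proj(n,X):
    K,r,t=P(n);return cv2.projectPoints(np.array(X,float).reshape(-1,3),r,t,K,None)[0].reshape(-1,2)
def img(n): return vision.get_image(n)
def save(f,im,s=1.4): cv2.imwrite(f,cv2.resize(im[:,:,::-1],None,fx=s,fy=s,interpolation=cv2.INTER_CUBIC))
def st():
    o=readout.get_obs();print(o['t'],np.round(o['ee_pos'],1),np.round(o['orientation'],3),np.round(o['ft_force'],1),o['width'],o['grasp_force'],np.round(o['qpos'],2))
E
python3 - <<'E'
from h import *
for n in('scene','top'):
    im=img(n);np.save(n+'.npy',im);save(f'pics/{n}0.png',im);K,r,t=P(n);R=cv2.Rodrigues(r)[0];print(n,K[0,0],K[:2,2],-R.T@t,R[2])
st()
E
```

```text
scene 543.7945775857896 [280.39398739 206.68422748] [1188.8204053   491.10516349 1066.84711876] [-0.51664204 -0.3875401  -0.76347474]
top 517.4800142253732 [273.27039121 218.15202774] [ 424.39765461    4.31332523 1589.81603053] [ 0.08617476 -0.00182995 -0.99627836]
0.1 [162.2 603.2 302. ] [-4.120e-01 -3.114e+00  2.000e-03] [-0.9 -0.7  0.3] 87.81412926598291 0.0 [ 1.29  0.42  1.63 -0.    1.09 -0.02]
```

View pics/scene0.png

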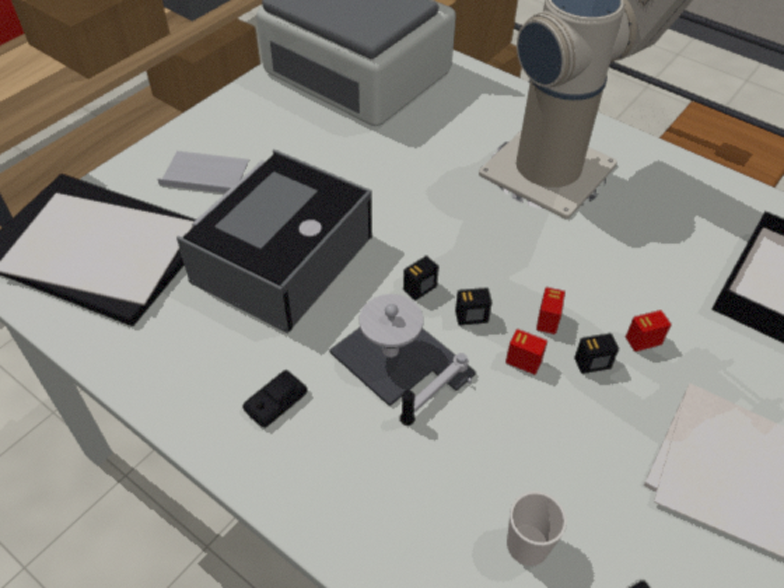

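View pics/top0.png

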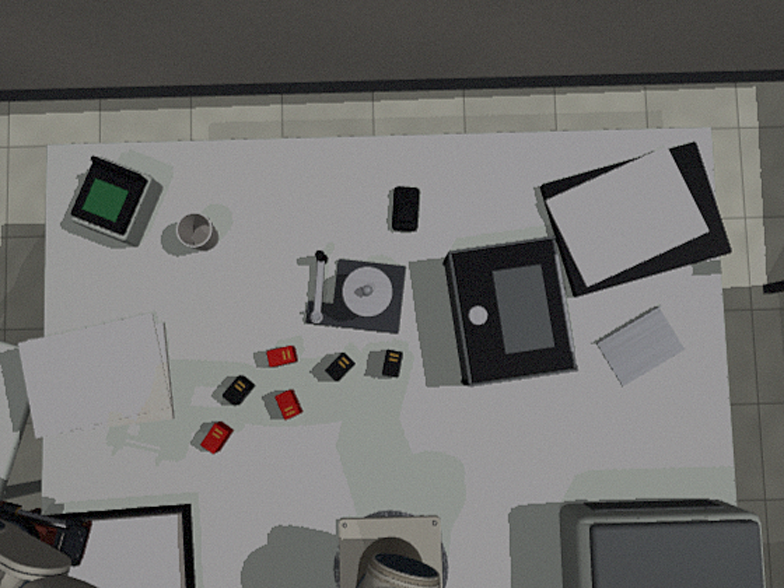

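Run:
```python
from h import *
t=np.load('top.npy');s=np.load('scene.npy')
a=cv2.resize(t[170:320,140:300],None,fx=3.2,fy=3.2,interpolation=cv2.INTER_CUBIC)[:, :, ::-1]
b=cv2.resize(s[175:310,160:480],None,fx=2.4,fy=2.4,interpolation=cv2.INTER_CUBIC)[:, :, ::-1]
c=np.zeros((600,800,3),np.uint8)
cv2.imwrite('pics/crop_top.png',cv2.resize(t[165:320,140:345],None,fx=3.8,fy=3.8,interpolation=cv2.INTER_CUBIC)[:,:,::-1])
cv2.imwrite('pics/crop_scene.png',b)
for nm,im in(('top',t),('scene',s)):
    m=((im.max(2)<75)).astype(np.uint8)
    n,l,S,C=cv2.connectedComponentsWithStats(m)
    for i in range(1,n):
        if 60<S[i,4]<20000: print(nm,S[i],C[i].round(1))
    # light spot on lid and gold
    g=((im[:,:,0].astype(int)-im[:,:,2]>60)&(im[:,:,1].astype(int)-im[:,:,2]>40)).astype(np.uint8)
    n,l,S,C=cv2.connectedComponentsWithStats(g)
    for i in range(1,n):
        if S[i,4]>3: print(nm,'gold',S[i],C[i].round(1))
```

```text
top [ 316  101  206  175 8568] [399.  199.4]
top [  50  111   56   57 1345] [ 78.7 138.6]
top [280 133  20  33 580] [289.2 149. ]
top [133 153  16  13  88] [141.1 157.5]
top [138 167  17  12  62] [147.5 174.7]
top [ 218  185   72   53 1507] [258.2 214.9]
top [545 200  15  10 121] [552.2 205. ]
top [273 250  15  20 206] [279.4 260. ]
top [232 252  22  20 218] [241.9 262. ]
top [159 268  23  22 277] [169.7 278.9]
top [ 12 290   9  31  81] [ 16.7 302.9]
top [154 301  12  22  68] [159.8 309. ]
top [   0  341  139   79 3901] [ 47.6 382.4]
top [ 400  356  135   64 1900] [444.7 372.7]
top [261 365  27   5  77] [274.6 367.5]
top [421 371 121  49 846] [464.7 381. ]
top [ 254  384   60   36 1100] [279.6 399.8]
top [238 395   5  25  81] [240.4 406.6]
top gold [202 251   2   6   6] [202.7 253.5]
top gold [205 251   2   4   5] [205.8 252.4]
top gold [279 252   5   3   6] [280.7 253.2]
top gold [245 256   4   4   7] [246.7 257.3]
top gold [279 256   4   2   6] [280.2 256.7]
top gold [242 258   4   4   7] [243.3 259.1]
top gold [170 273   5   4   8] [172.4 274.1]
top gold [168 275   5   4   6] [170
[... 1033 characters left out ...]
ene gold [508  93   2   3   4] [508.8  94. ]
scene gold [542  98   3   3   5] [543.  99.]
scene gold [550  99   5   4   7] [552.1 100.7]
scene gold [296 190   5   4   9] [297.8 191.4]
scene gold [293 192   5   4  11] [294.9 193.5]
scene gold [393 207   7   3  13] [396.1 208.2]
scene gold [330 209   3   6  11] [331.4 211.3]
scene gold [335 209   2   5   9] [335.4 211.2]
scene gold [392 210   8   3  12] [395.5 211. ]
scene gold [461 227   4   5  10] [462.8 228.8]
scene gold [457 228   5   5  11] [459.1 230.1]
scene gold [369 238   3   6  12] [370.  240.5]
scene gold [372 239   4   7  14] [373.9 242.1]
scene gold [420 243   3   6   9] [420.9 245.9]
scene gold [424 242   3   7  11] [424.9 245.2]
```

View pics/crop_top.png

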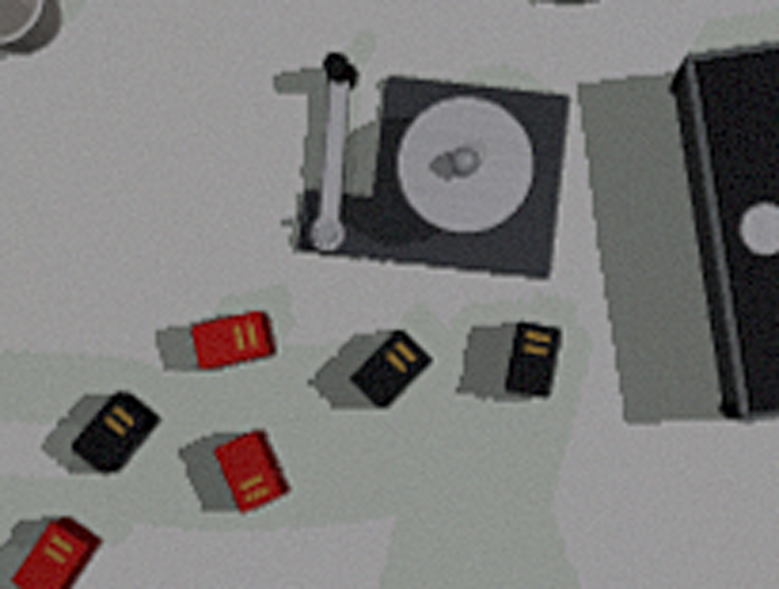

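Run:
```python
from h import *
t=np.load('top.npy');s=np.load('scene.npy')
q=lambda x,y:(140+x/3.8,165+y/3.8)
for nm,p,z in(('knob',(341,66),74),('pivot',(328,233),42),('disk',(466,165),100),('ball',(466,160),128)):
    print(nm,ray('top',*q(*p),z).round(1))
# light blobs (spot, disk) by threshold
for n,im in(('top',t),('scene',s)):
    m=(im.min(2)>120).astype(np.uint8)
    N,l,S,C=cv2.connectedComponentsWithStats(m)
    for i in range(1,N):
        if 40<S[i,4]<4000: print(n,S[i],C[i].round(1),[ray(n,*C[i],z).round(1)[:2] for z in(100,120)])
# scene checks
print('knob scene',ray('scene',407/1.4,395/1.4,74),'ball',ray('scene',391/1.4,311/1.4,120))
# pack rects
for n,boxes in(('top',[(273,250,15,20),(232,252,22,20),(159,268,23,22)]),('scene',[(288,183,25,31),(325,206,26,27),(411,239,31,28)])):
  m=(((im:= t if n=='top' else s).max(2)<75)|((im[:,:,0].astype(int)-im[:,:,2]>40)&(im[:,:,1].astype(int)-im[:,:,2]>30))).astype(np.uint8)
  for x,y,w,h in boxes:
    mm=np.zeros_like(m);mm[y-2:y+h+2,x-2:x+w+2]=m[y-2:y+h+2,x-2:x+w+2]
    mm=cv2.morphologyEx(mm,cv2.MORPH_CLOSE,np.ones((3,3)))
    c=max(cv2.findContours(mm,0,2)[0],key=cv2.contourArea)
    pts=np.array([ray(n,*p[0],60)[:2] for p in c],np.float32)
    print(n,cv2.minAreaRect(pts), cv2.minAreaRect(np.array([ray(n,*p[0],0)[:2] for p in c],np.float32)))
# case corners by mask
for p in((448,255),(555,240),(577,369),(465,384)):
    print('case',ray('top',p[0]/1.4,p[1]/1.4,120).round(1))
```

```text
knob [665.1 127.5  74. ]
pivot [537.4 142.8  42. ]
disk [582.3  31.6 100. ]
ball [583.1  31.  128. ]
top [526  62  16  29 375] [533.6  76.4] [array([ 954.1, -779.5]), array([ 947., -769.])]
top [  0  83   6  21 114] [ 2.2 92.7] [array([945.7, 791.8]), array([938.7, 781.2])]
top [529  92  16  63 797] [536.5 122.6] [array([ 814.6, -778.4]), array([ 809.4, -767.9])]
top [  0 106   5  63 262] [  1.8 132.4] [array([826.4, 790.8]), array([821. , 780.3])]
top [223 187   9  44 187] [227.3 208.9] [array([583.7, 133.9]), array([581.6, 132.2])]
top [245 191  35  35 866] [262.4 208. ] [array([583.6,  32.4]), array([581.4,  32. ])]
top [335 219  13  13 131] [341.2 224.9] [array([ 528.5, -193.9]), array([ 527.1, -191.2])]
top [  0 245  11   7  50] [  3.8 247.9] [array([487.6, 778.4]), array([486.8, 768.1])]
top [  0 261  14  81 530] [  3.6 307.6] [array([317.8, 775.9]), array([319.2, 765.6])]
top [  49  368   80   52 3357] [ 93.9 395.3] [array([ 67.5, 517.9]), array([ 72.3, 511. ])]
top [504 369  39   6  53] [525.5 369.8] [array([ 106.1, -697.6]), array([ 110.4, -688.2])]
top [  8 402  27   8  76]
[... 1562 characters left out ...]
63000488281), (65.11859893798828, 84.31509399414062), 79.68138122558594) ((411.5134582519531, -27.512378692626953), (68.99913024902344, 89.33960723876953), 79.681396484375)
scene ((451.65130615234375, 110.0393295288086), (75.59423065185547, 63.50162124633789), 44.118736267089844) ((407.7218933105469, 87.33085632324219), (80.09906005859375, 67.28579711914062), 44.118717193603516)
scene ((408.3926086425781, 321.89642333984375), (66.71060180664062, 77.06774139404297), 49.64090347290039) ((361.8853454589844, 311.8129577636719), (70.68600463867188, 81.66036987304688), 49.64093017578125)
case [ 651.7 -135.1  120. ]
case [ 677.  -355.6  120. ]
case [ 412.3 -387.8  120. ]
case [ 388.1 -160.5  120. ]
```

Black packs (wanted) are at crop_top pixels (115,430), (392,368) and (533,358). The red look-alikes at (233,340), (252,470) and (57,555) are not meant. The knob is at (341,66), the pivot at (328,233), the ball at (466,160) and the lid spot at native (341,225). I'll go to the knob first.

Request:
servo_tool(
  plan=[
    [[1,0.69,-0.71,-0.07,0,0,0],[1,0.69,-0.71,-0.07,0,0,0],[1,0.69,-0.71,-0.07,0,0,0],[1,0.69,-0.71,-0.07,0,0,0],[1,0.69,-0.71,-0.07,0,0,0]],
  ],
)

```text
t: 0.52
ee_pos: [301.1, 459.9, 288.3]
orientation: [-0.411, -3.114, 0.001]
ft_force: [0.7, 1.0, -0.4]
width: 57.7
grasp_force: 0.0
```

Request:
servo_tool(
  plan=[
    [[1,0.69,-0.71,-0.07,0,0,0],[1,0.69,-0.71,-0.07,0,0,0],[1,0.69,-0.71,-0.07,0,0,0],[1,0.69,-0.71,-0.07,0,0,0],[1,0.69,-0.71,-0.07,0,0,0]],
  ],
)

```text
t: 0.93
ee_pos: [439.2, 317.8, 274.4]
orientation: [-0.411, -3.114, 0.0]
ft_force: [-0.5, -0.2, -0.2]
width: 24.4
grasp_force: 0.0
```

Request:
servo_tool(
  plan=[
    [[1,0.69,-0.71,-0.07,0,0,0],[1,0.69,-0.71,-0.07,0,0,0],[1,0.69,-0.71,-0.07,0,0,0],[1,0.69,-0.71,-0.07,0,0,0],[1,0.69,-0.71,-0.07,0,0,0]],
  ],
)

```text
t: 1.35
ee_pos: [577.3, 175.7, 260.3]
orientation: [-0.412, -3.114, 0.0]
ft_force: [0.2, 0.1, 0.0]
width: 0.6
grasp_force: 0.0
```

Request:
servo_tool(
  plan=[
    [[1,0.69,-0.71,-0.07,0,0,0],[1,0.69,-0.71,-0.07,0,0,0],[1,0.69,-0.71,-0.07,0,0,0],[1,0,0,0,0,0,0]],
  ],
)

```text
t: 1.68
ee_pos: [662.9, 87.3, 251.5]
orientation: [0.418, 3.111, -0.002]
ft_force: [-0.4, 0.6, 0.9]
width: 0.3
grasp_force: 0.0
```

Request:
servo_tool(
  plan=[
    [[1,0,0,-0.98,0,0,0],[1,0,0,-0.98,0,0,0],[1,0,0,-0.98,0,0,0],[1,0,0,0,0,0,0]],
  ],
)

```text
t: 2.02
ee_pos: [654.0, 91.8, 126.5]
orientation: [-0.41, -3.101, 0.005]
ft_force: [-2.0, -0.5, -0.3]
width: 0.3
grasp_force: 0.0
```

Request:
servo_tool(
  plan=[
    [[1,0.05,0.48,0,0,0,0],[1,0.05,0.48,0,0,0,0],[1,0.05,0.48,0,0,0,0],[1,-0.08,0.49,0,0,0,0],[1,-0.08,0.49,0,0,0,0]],
  ],
)

```text
t: 2.43
ee_pos: [658.5, 190.0, 136.5]
orientation: [-0.411, -3.114, 0.001]
ft_force: [-2.5, -2.4, 0.1]
width: 0.6
grasp_force: 1.4
```

Request:
servo_tool(
  plan=[
    [[1,-0.22,0.45,0,0,0,0],[1,-0.22,0.45,0,0,0,0],[1,-0.29,0.3,0,0,0,0],[1,-0.29,0.3,0,0,0,0]],
  ],
)

```text
t: 2.77
ee_pos: [617.8, 250.2, 136.4]
orientation: [0.41, 3.112, 0.001]
ft_force: [1.1, -1.6, 0.7]
width: 0.3
grasp_force: 0.2
```

Request:
servo_tool(
  plan=[
    [[1,-0.26,0.19,0,0,0,0],[1,-0.26,0.19,0,0,0,0],[1,-0.2,0.1,0,0,0,0],[1,0,0,0,0,0,0]],
  ],
)

```text
t: 3.1
ee_pos: [592.9, 266.7, 135.7]
orientation: [0.405, 3.103, -0.001]
ft_force: [18.9, -14.4, -8.6]
width: 0.2
grasp_force: 11.4
```

Request:
servo_tool(
  plan=[
    [[1,0.5,-0.25,0,0,0,0],[1,0,0,1,0,0,0],[1,0,0,1,0,0,0],[1,0,0,1,0,0,0]],
  ],
)

```text
t: 3.43
ee_pos: [608.3, 257.6, 254.7]
orientation: [-0.413, -3.111, 0.002]
ft_force: [0.4, 0.1, -0.3]
width: 0.6
grasp_force: 0.0
```

Request:
servo_tool(
  plan=[
    [[1,-0.18,-0.94,0,0,0,0],[1,-0.18,-0.94,0,0,0,0],[1,-0.18,-0.94,0,0,0,0],[1,-0.18,-0.94,0,0,0,0],[1,-0.18,-0.94,0,0,0,0]],
  ],
)

```text
t: 3.85
ee_pos: [571.8, 68.9, 254.9]
orientation: [-0.412, -3.114, -0.0]
ft_force: [0.8, -0.1, 0.4]
width: 0.4
grasp_force: 0.0
```

Request:
servo_tool(
  plan=[
    [[1,-0.18,-0.94,0,0,0,0],[1,-0.18,-0.94,0,0,0,0],[1,-0.18,-0.94,0,0,0,0],[1,-0.18,-0.94,0,0,0,0],[1,-0.18,-0.94,0,0,0,0]],
  ],
)

```text
t: 4.27
ee_pos: [535.8, -119.1, 254.8]
orientation: [-0.412, -3.114, -0.0]
ft_force: [1.0, 0.4, -0.2]
width: 0.2
grasp_force: 0.0
```

Request:
servo_tool(
  plan=[
    [[1,-0.18,-0.94,0,0,0,0],[1,-0.18,-0.94,0,0,0,0],[1,0,0,-0.6,0,0,0],[1,0,0,-0.5,0,0,0],[1,0,0,0,0,0,0]],
  ],
)

```text
t: 4.68
ee_pos: [520.0, -192.8, 207.6]
orientation: [-0.414, -3.108, -0.003]
ft_force: [-0.0, 0.6, -0.4]
width: -0.0
grasp_force: 0.0
```

Run:
```python
from h import *
st();s=img('scene');t=img('top');cv2.imwrite('pics/a1.png',np.hstack([cv2.resize(s[170:330,220:420],(400,320)),cv2.resize(t[140:300,160:360],(400,320))])[:,:,::-1])
```

```text
4.6833 [ 520.  -192.8  207.6] [-4.140e-01 -3.108e+00 -3.000e-03] [-0.   0.6 -0.4] -0.01345972853256241 0.0 [-0.38  0.45  1.85  0.    0.85 -1.68]
```

View pics/a1.png

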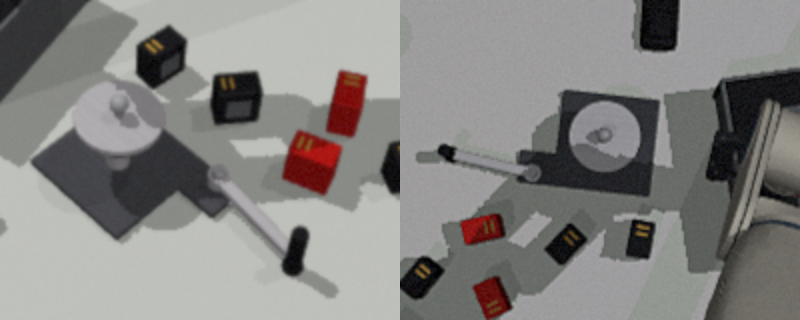

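The picture shows the leg swung round, with the knob at (447,152) in the right half and the pivot at (533,172). That is about 1.44 rad from folded, so it is seated. Next I press the lid.

Request:
servo_tool(
  plan=[
    [[1,0.1,0,-0.1,0,0,0],[1,0,0,-0.1,0,0,0],[1,0,0,0,0,0,0],[1,0,0,0,0,0,0]],
  ],
)

```text
t: 5.12
ee_pos: [527.0, -192.5, 203.0]
orientation: [0.41, 3.114, -0.0]
ft_force: [0.0, -0.4, 0.9]
width: 0.5
grasp_force: 0.0
```

Request:
servo_tool(
  plan=[
    [[1,0,0,-0.05,0,0,0],[1,0,0,-0.05,0,0,0],[1,0,0,0,0,0,0]],
  ],
)

```text
t: 5.37
ee_pos: [527.1, -192.8, 198.9]
orientation: [0.411, 3.114, 0.0]
ft_force: [0.5, 0.4, 1.3]
width: 0.5
grasp_force: 0.9
```

Request:
servo_tool(
  plan=[
    [[1,0,0,-0.05,0,0,0],[1,0,0,-0.04,0,0,0],[1,0,0,0,0,0,0]],
  ],
)

```text
t: 5.62
ee_pos: [527.2, -192.7, 196.4]
orientation: [0.412, 3.113, 0.0]
ft_force: [-2.0, 2.8, 10.6]
width: 0.4
grasp_force: 5.2
```

Request:
servo_tool(
  plan=[
    [[1,0,0,-0.03,0,0,0],[1,0,0,0,0,0,0]],
  ],
)

```text
t: 5.78
ee_pos: [527.2, -192.7, 195.7]
orientation: [0.412, 3.113, 0.0]
ft_force: [-5.0, 3.3, 16.5]
width: 0.0
grasp_force: 7.8
```

Request:
servo_tool(
  plan=[
    [[1,0,0,1,0,0,0],[1,0,0.7,0.7,0,0,0],[1,0,1,0.2,0,0,0],[1,0,1,0,0,0,0],[1,0,1,0,0,0,0]],
  ],
)

```text
t: 6.2
ee_pos: [526.7, -43.8, 270.9]
orientation: [0.414, 3.112, -0.0]
ft_force: [0.6, -0.2, -0.7]
width: 0.2
grasp_force: 0.0
```

Request:
servo_tool(
  plan=[
    [[-0.4,0,1,0,0,0,0],[-0.4,0,1,0,0,0,0],[-0.4,0,0,0,0,0,0],[-0.4,0,0,0,0,0,0],[-0.4,0,0,0,0,0,0]],
  ],
)

```text
t: 6.62
ee_pos: [526.6, 34.9, 269.7]
orientation: [-0.41, -3.114, 0.001]
ft_force: [-0.4, 0.7, -0.3]
width: 30.0
grasp_force: 0.0
```

Request:
servo_tool(
  plan=[
    [[-0.4,0,0,0,0,0,0],[-0.4,0,0,0,0,0,0],[-0.4,0,0,0,0,0,0],[-0.4,0,0,0,0,0,0],[-0.4,0,0,0,0,0,0]],
  ],
)

```text
t: 7.03
ee_pos: [526.8, 34.4, 269.8]
orientation: [-0.414, -3.114, 0.0]
ft_force: [-0.7, -0.0, -0.2]
width: 60.7
grasp_force: 0.0
```

Request:
servo_tool(
  plan=[
    [[-0.4,0,0,0,0,0,0],[-0.4,0,0,0,0,0,0],[-0.4,0,0,0,0,0,0],[-0.4,0,0,0,0,0,0],[-0.4,0,0,0,0,0,0]],
  ],
)

```text
t: 7.45
ee_pos: [526.8, 35.2, 269.9]
orientation: [0.411, 3.114, -0.0]
ft_force: [0.9, -0.0, -0.2]
width: 61.4
grasp_force: 0.0
```

Request:
servo_tool(
  plan=[
    [[-0.4,0,0,0,0,0,0],[-0.4,0,0,0,0,0,0],[-0.4,0,0,0,0,0,0],[-0.4,0,0,0,0,0,0],[-0.4,0,0,0,0,0,0]],
  ],
)

```text
t: 7.87
ee_pos: [526.7, 35.1, 269.9]
orientation: [-0.412, -3.115, 0.0]
ft_force: [0.0, -0.2, 0.2]
width: 61.3
grasp_force: 0.0
```

Request:
servo_tool(
  plan=[
    [[-0.4,0,0,0,0,0,0],[-0.4,0,0,0,0,0,0],[-0.4,0,0,0,0,0,0],[-0.4,0,0,0,0,0,0],[-0.4,0,0,0,0,0,0]],
  ],
)

```text
t: 8.28
ee_pos: [526.7, 35.1, 269.9]
orientation: [0.412, 3.114, -0.0]
ft_force: [1.1, -0.4, -0.0]
width: 61.6
grasp_force: 0.0
```

Request:
servo_tool(
  plan=[
    [[-0.4,0,0,0,0,0,0],[-0.4,0,0,0,0,0,0],[-0.4,0,0,0,0,0,0],[-0.4,0,0,0,0,0,0],[-0.4,0,0,0,0,0,0]],
  ],
)

```text
t: 8.7
ee_pos: [526.7, 35.1, 269.9]
orientation: [-0.412, -3.115, 0.0]
ft_force: [-0.3, -0.2, -0.5]
width: 61.5
grasp_force: 0.0
```

Request:
servo_tool(
  plan=[
    [[-0.4,0,0,0,0,0,0],[-0.4,0,0,0,0,0,0],[-0.4,0,0,0,0,0,0],[-0.4,0,0,0,0,0,0],[-0.4,0,0,0,0,0,0]],
  ],
)

```text
t: 9.12
ee_pos: [526.7, 35.1, 269.9]
orientation: [0.412, 3.114, 0.0]
ft_force: [-0.2, -0.5, 1.1]
width: 61.3
grasp_force: 0.0
```

Request:
servo_tool(
  plan=[
    [[-0.4,0,0,0,0,0,0],[-0.4,0,0,0,0,0,0],[-0.4,0,0,0,0,0,0],[-0.4,0,0,0,0,0,0],[-0.4,0,0,0,0,0,0]],
  ],
)

```text
t: 9.53
ee_pos: [526.8, 35.2, 269.9]
orientation: [0.412, 3.114, 0.0]
ft_force: [0.1, 0.8, 0.5]
width: 61.4
grasp_force: 0.0
```

Request:
servo_tool(
  plan=[
    [[-0.4,0,0,0,0,0,0],[-0.4,0,0,0,0,0,0],[-0.4,0,0,0,0,0,0],[-0.4,0,0,0,0,0,0],[-0.4,0,0,0,0,0,0]],
  ],
)

```text
t: 9.95
ee_pos: [526.7, 35.1, 269.9]
orientation: [-0.412, -3.114, 0.0]
ft_force: [0.2, -0.1, 0.4]
width: 61.2
grasp_force: 0.0
```

Request:
servo_tool(
  plan=[
    [[-0.4,0,0,0,0,0,0],[-0.4,0,0,0,0,0,0],[-0.4,0,0,0,0,0,0],[-0.4,0,0,0,0,0,0],[-0.4,0,0,0,0,0,0]],
  ],
)

```text
t: 10.37
ee_pos: [526.8, 35.1, 269.9]
orientation: [0.412, 3.114, -0.0]
ft_force: [0.4, -0.2, 0.2]
width: 61.5
grasp_force: 0.0
```

Run:
```python
from h import *
st();s=img('scene');t=img('top');np.save('s1.npy',s);np.save('t1.npy',t)
cv2.imwrite('pics/a2.png',np.hstack([cv2.resize(s[70:240,100:300],(400,340),interpolation=2),cv2.resize(t[150:290,270:435],(400,340),interpolation=2)])[:,:,::-1])
```

```text
10.3667 [526.8  35.1 269.9] [ 0.412  3.114 -0.   ] [ 0.4 -0.2  0.2] 61.454340143468244 0.0 [ 0.04  0.33  1.87 -0.    0.95 -1.26]
```

View pics/a2.png

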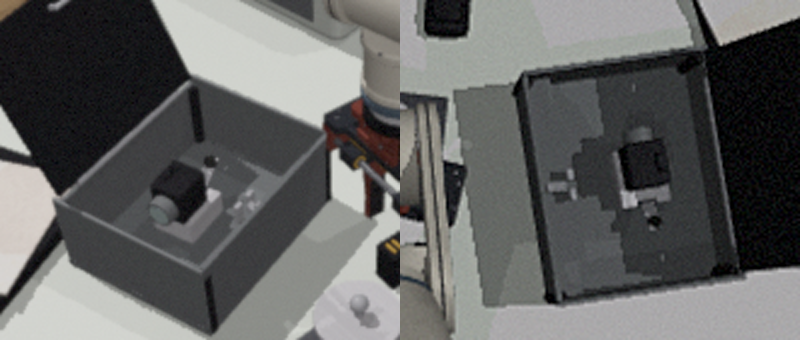

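The lid is fully open. The camera body is at (645,163) in the right half, with its lens toward +x at (637,133) and its lever at (654,222). I'll zoom in to measure it.

Run:
```python
from h import *
s=np.load('s1.npy').astype(float);t=np.load('t1.npy').astype(float)
f=lambda im:np.clip((im/150)**.7*255,0,255).astype(np.uint8)
cv2.imwrite('pics/a3.png',np.hstack([cv2.resize(f(s[140:200,160:220]),(400,400),interpolation=2),cv2.resize(f(t[195:255,345:405]),(400,400),interpolation=2)])[:,:,::-1])
```

```text
(no output)
```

View pics/a3.png

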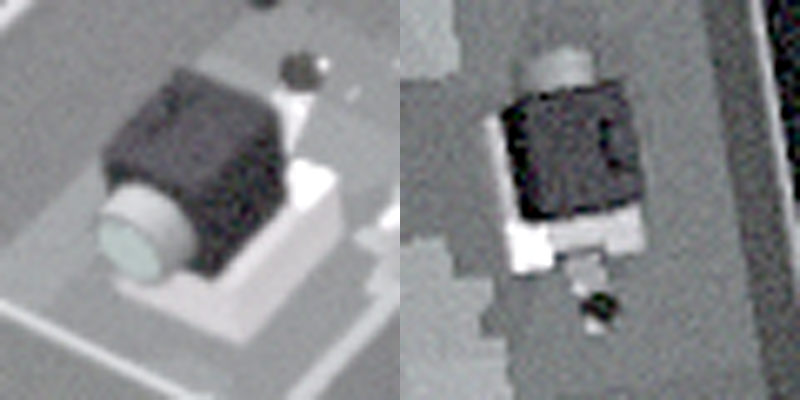

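Run:
```python
from h import *
q=lambda x,y:(345+(x-400)/6.667-.5,195+y/6.667-.5)
r=lambda x,y,z:ray('top',*q(x,y),z)[:2].round(1)
print('FR',r(625,83,93),'BR',r(641,203,93),'FLtop',r(520,98,93),'BLtop',r(538,217,93),'c',r(578,150,93))
print('block BL41',r(515,235,41),'BR41',r(645,250,41),'pad',r(600,308,65),'lensfront',r(558,48,60))
q2=lambda x,y:(160+x/6.667-.5,140+y/6.667-.5)
for p in((178,68),(103,150),(280,105),(205,187)): print('scene top',ray('scene',*q2(*p),93)[:2].round(1))
# rim of case inner lines at z=120: corners from a2 right half
q3=lambda x,y:(270+(x-400)*165/400,150+y*140/340)
for p in((520,72),(703,48),(742,270),(553,302)): print('rim',ray('top',*q3(*p),120)[:2].round(1))
```

```text
FR [ 578.6 -304.5] BR [ 526.  -309.2] FLtop [ 573.2 -258.5] BLtop [ 521.  -264.2] c [ 549.8 -282.8]
block BL41 [ 516.6 -262.8] BR41 [ 508.3 -320.9] pad [ 481.9 -294.9] lensfront [ 598.5 -282.1]
scene top [ 528.8 -309.8]
scene top [ 578.4 -300.7]
scene top [ 519.3 -265.3]
scene top [ 568.6 -257.2]
rim [ 658.9 -133.9]
rim [ 681.9 -351.7]
rim [ 419.2 -385.1]
rim [ 387.9 -163.2]
```

Request:
servo_tool(
  plan=[
    [[-0.7,0.07,-1,0,0,0,0.58],[-0.7,0.07,-1,0,0,0,0.58],[-0.7,0.07,-1,0,0,0,0.58],[-0.7,0.07,-1,0,0,0,0.58],[-0.7,0.07,-1,0,0,0,0.58]],
  ],
)

```text
t: 10.88
ee_pos: [540.6, -166.6, 270.0]
orientation: [0.011, 3.141, -0.0]
ft_force: [0.6, 0.2, -0.5]
width: 74.4
grasp_force: 0.0
```

Request:
servo_tool(
  plan=[
    [[-0.7,0.07,-1,0,0,0,0.58],[-0.7,0.07,-1,0,0,0,0.58],[-0.7,0.07,-0.98,0,0,0,0.58],[-0.7,0,0,0,0,0,0],[-0.7,0,0,0,0,0,0]],
  ],
)

```text
t: 11.3
ee_pos: [548.8, -286.0, 269.5]
orientation: [0.217, -3.134, -0.0]
ft_force: [0.3, -0.4, 0.1]
width: 74.6
grasp_force: 0.0
```

Request:
servo_tool(
  plan=[
    [[-0.7,0,0,-1,0,0,0],[-0.7,0,0,-0.8,0,0,0],[-0.7,0,0,0,0,0,0],[-0.7,0,0,0,0,0,0]],
  ],
)

```text
t: 11.63
ee_pos: [548.3, -282.3, 196.7]
orientation: [0.224, -3.13, -0.004]
ft_force: [0.7, 0.1, 0.8]
width: 74.5
grasp_force: 0.0
```

Run:
```python
from h import *
st();o=readout.get_obs();print(cv2.Rodrigues(np.array(o['orientation'],float))[0].round(3))
```

```text
11.6333 [ 548.3 -282.3  196.7] [ 0.224 -3.13  -0.004] [0.7 0.1 0.8] 74.51728942492893 0.0 [-0.49  0.55  1.71  0.    0.89 -2.21]
[[-0.99  -0.142 -0.004]
 [-0.142  0.99   0.002]
 [ 0.004  0.003 -1.   ]]
```

Request:
servo_tool(
  plan=[
    [[-0.7,0,0,-0.5,0,0,0],[-0.7,0,0,-0.4,0,0,0],[-0.7,0,0,-0.3,0,0,0],[-0.7,0,0,0,0,0,0]],
  ],
)

```text
t: 11.97
ee_pos: [549.0, -283.3, 149.5]
orientation: [0.224, -3.132, -0.001]
ft_force: [0.6, -0.1, 0.6]
width: 74.6
grasp_force: 0.0
```

Request:
servo_tool(
  plan=[
    [[1,0,0,0,0,0,0],[1,0,0,0,0,0,0],[1,0,0,0,0,0,0],[1,0,0,0,0,0,0],[1,0,0,0,0,0,0]],
  ],
)

```text
t: 12.38
ee_pos: [549.7, -284.5, 150.9]
orientation: [-0.223, 3.132, -0.002]
ft_force: [-0.2, -0.8, 4.8]
width: 48.0
grasp_force: 30.0
```

Request:
servo_tool(
  plan=[
    [[1,0,0,0,0,0,0],[1,0,0,0,0,0,0],[1,0,0,0,0,0,0],[1,0,0,0,0,0,0],[1,0,0,0,0,0,0]],
  ],
)

```text
t: 12.8
ee_pos: [549.7, -284.6, 150.9]
orientation: [-0.223, 3.132, -0.002]
ft_force: [-1.0, -0.7, 6.6]
width: 47.7
grasp_force: 30.0
```

Request:
servo_tool(
  plan=[
    [[1,0,0,0.3,0,0,0],[1,0,0,0.3,0,0,0],[1,0,0,0,0,0,0],[1,0,0,0,0,0,0]],
  ],
)

```text
t: 13.13
ee_pos: [549.4, -284.1, 174.7]
orientation: [-0.223, 3.133, -0.001]
ft_force: [0.2, 0.1, -6.0]
width: 47.6
grasp_force: 29.9
```

Run:
```python
from h import *
for n,f,(x0,x1,y0,y1) in(('top','top.npy',(240,285,186,231)),('scene','scene.npy',(250,308,205,250)),('top','t1.npy',(0,1,0,1))):
    if x1<2: continue
    im=np.load(f)[y0:y1,x0:x1].astype(np.float32)
    im=cv2.resize(im,None,fx=4,fy=4,interpolation=2)
    for th in(105,125):
        m=(im.min(2)>th).astype(np.uint8)
        if n=='scene':
            # disk vs table: print only
            pass
        c=max(cv2.findContours(m,0,1)[0],key=cv2.contourArea);h=cv2.convexHull(c)
        e=cv2.fitEllipse(h);u=x0+(e[0][0]+.5)/4-.5;v=y0+(e[0][1]+.5)/4-.5
        print(n,th,u,v,e[1],ray(n,u,v,100).round(1))
s=np.load('scene.npy')[200:255,245:310];t=np.load('top.npy')[182:236,235:291]
cv2.imwrite('pics/a4.png',np.hstack([cv2.resize(s,(400,400*55//65+1),interpolation=2)[:338],cv2.resize(t,(400,386),interpolation=2)[:338]])[:,:,::-1])
```

```text
top 105 262.02970123291016 207.85298538208008 (141.2008514404297, 141.64431762695312) [584.   33.3 100. ]
top 125 262.06001472473145 207.88907623291016 (138.96510314941406, 139.85186767578125) [583.9  33.2 100. ]
scene 105 276.8090019226074 223.79980850219727 (179.2021484375, 333.4257507324219) [579.8  25.1 100. ]
scene 125 273.3484477996826 223.72580909729004 (171.6991424560547, 301.2468566894531) [584.5  18.8 100. ]
```

View pics/a4.png

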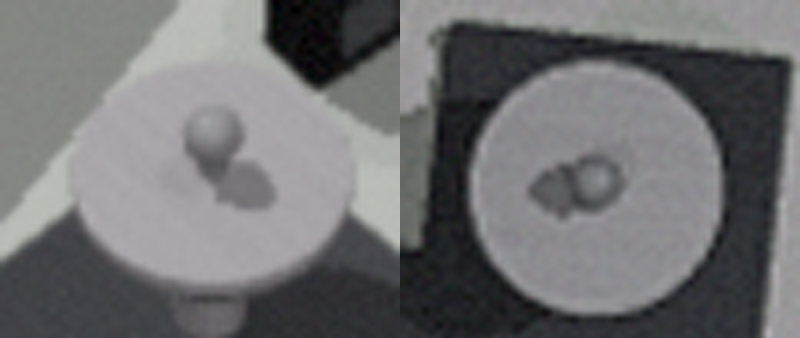

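The ball is at (214,132) in the left (scene) crop and (599,182) in the right (top) crop, centred on the disc.

Run:
```python
from h import *
print(ray('scene',245+214/6.154-.5,200+132/6.154-.5,120),ray('top',235+199/7.143-.5,182+182/7.15-.5,120))
# disk in scene: left edge 74, right 356, top 60, bottom 283ish (upper rim)
for X in([583.9,33.2],[584,31.5],[584,34]):
    a=np.linspace(0,2*np.pi,73);c=proj('scene',[[X[0]+52*np.cos(i),X[1]+52*np.sin(i),100] for i in a])
    d=(c-[245,200]+.5)*6.154;print(X,d.min(0).round(),d.max(0).round())
for X in([583.9,33.2],):
    a=np.linspace(0,2*np.pi,73);c=proj('top',[[X[0]+52*np.cos(i),X[1]+52*np.sin(i),100] for i in a])
    d=(c-[235,182]+.5)*7.14;print(X,d.min(0).round()+[400,0],d.max(0).round()+[400,0])
```

```text
[582.58157991  34.07341449 120.        ] [584.43715025  31.93160122 120.        ]
[583.9, 33.2] [67. 59.] [351. 282.]
[584, 31.5] [64. 57.] [347. 280.]
[584, 34] [69. 60.] [352. 283.]
[583.9, 33.2] [469.  61.] [725. 316.]
```

Request:
servo_tool(
  plan=[
    [[1,0,0,0.7,0,0,0],[1,0,0,0.7,0,0,0],[1,0,0,0.7,0,0,0],[1,0,0,0.7,0,0,0],[1,0,0,0.35,0,0,0]],
  ],
)

```text
t: 13.55
ee_pos: [549.7, -284.3, 302.9]
orientation: [-0.223, 3.131, -0.003]
ft_force: [0.2, -0.4, -4.7]
width: 47.9
grasp_force: 29.9
```

Request:
servo_tool(
  plan=[
    [[1,0.07,0.6,0,0,0,0],[1,0.07,0.6,0,0,0,0],[1,0.07,0.6,0,0,0,0],[1,0.07,0.6,0,0,0,0],[1,0.07,0.6,0,0,0,0]],
  ],
)

```text
t: 13.97
ee_pos: [562.5, -162.8, 299.2]
orientation: [0.222, -3.132, -0.001]
ft_force: [0.3, -0.6, -5.8]
width: 47.8
grasp_force: 29.9
```

Request:
servo_tool(
  plan=[
    [[1,0.07,0.6,0,0,0,0],[1,0.07,0.6,0,0,0,0],[1,0.07,0.6,0,0,0,0],[1,0.07,0.6,0,0,0,0],[1,0.07,0.6,0,0,0,0]],
  ],
)

```text
t: 14.38
ee_pos: [576.5, -42.8, 299.2]
orientation: [0.223, -3.132, -0.0]
ft_force: [0.5, 0.5, -5.8]
width: 47.3
grasp_force: 29.9
```

Request:
servo_tool(
  plan=[
    [[1,0.08,0.6,0,0,0,0],[1,0.08,0.6,0,0,0,0],[1,0.09,0.6,0,0,0,0],[1,0,0.15,0,0,0,0],[1,0,0,0,0,0,0]],
  ],
)

```text
t: 14.8
ee_pos: [586.6, 35.6, 299.2]
orientation: [0.227, -3.132, -0.0]
ft_force: [-0.8, -0.9, -5.2]
width: 47.6
grasp_force: 29.9
```

Run:
```python
from h import *
st();s=img('scene');t=img('top');np.save('s2.npy',s);np.save('t2.npy',t)
cv2.imwrite('pics/a5.png',np.hstack([cv2.resize(s[140:240,230:330],(400,400),interpolation=2),cv2.resize(t[160:260,210:310],(400,400),interpolation=2)])[:,:,::-1])
```

```text
14.8 [586.6  35.6 299.2] [ 0.227 -3.132 -0.   ] [-0.8 -0.9 -5.2] 47.59718445451584 29.942802786827087 [ 0.04  0.37  1.72  0.    1.05 -1.68]
```

View pics/a5.png

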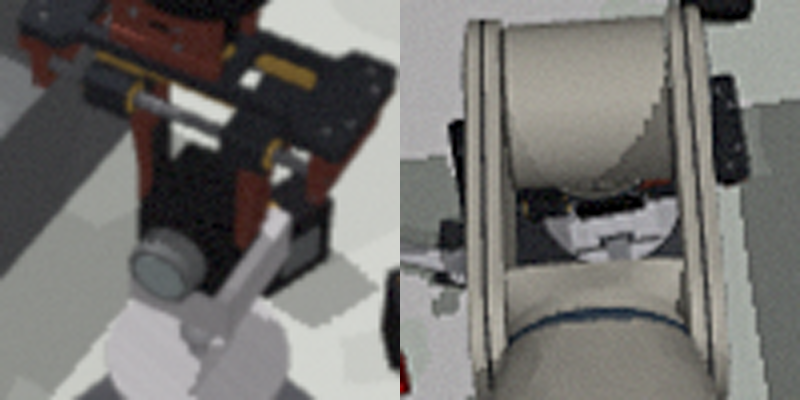

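Request:
servo_tool(
  plan=[
    [[1,0,0,-0.3,0,0,0],[1,0,0,-0.2,0,0,0],[1,0,0,0,0,0,0],[1,0,0,0,0,0,0],[1,0,0,0,0,0,0]],
  ],
)

```text
t: 15.32
ee_pos: [587.1, 33.4, 279.6]
orientation: [0.222, -3.133, 0.0]
ft_force: [0.4, -0.0, -5.8]
width: 48.0
grasp_force: 29.9
```

Request:
servo_tool(
  plan=[
    [[1,0.02,0.02,-0.1,0,0,0],[1,0,0,-0.1,0,0,0],[1,0,0,0,0,0,0]],
  ],
)

```text
t: 15.57
ee_pos: [587.6, 34.7, 271.1]
orientation: [0.223, -3.133, -0.0]
ft_force: [-0.2, -1.2, -6.3]
width: 48.2
grasp_force: 29.9
```

Request:
servo_tool(
  plan=[
    [[1,0,0,-0.1,0,0,0],[1,0,0,0,0,0,0]],
  ],
)

```text
t: 15.73
ee_pos: [587.7, 34.8, 267.2]
orientation: [0.223, -3.133, -0.0]
ft_force: [-0.7, -0.2, -6.3]
width: 47.6
grasp_force: 29.9
```

Request:
servo_tool(
  plan=[
    [[1,0,0,-0.1,0,0,0],[1,0,0,0,0,0,0]],
  ],
)

```text
t: 15.9
ee_pos: [587.7, 34.8, 263.2]
orientation: [0.223, -3.133, -0.0]
ft_force: [0.2, 0.1, -5.4]
width: 48.0
grasp_force: 29.9
```

The ball has entered the bore without any contact force.

Request:
servo_tool(
  plan=[
    [[1,0,-0.01,-0.15,0,0,0],[1,0,0,-0.1,0,0,0],[1,0,0,0,0,0,0]],
  ],
)

```text
t: 16.15
ee_pos: [587.6, 34.3, 252.8]
orientation: [0.223, -3.133, -0.0]
ft_force: [1.1, 0.2, -5.0]
width: 48.1
grasp_force: 29.9
```

Request:
servo_tool(
  plan=[
    [[1,0,0,-0.1,0,0,0],[1,0,0,-0.06,0,0,0],[1,0,0,0,0,0,0]],
  ],
)

```text
t: 16.4
ee_pos: [587.7, 34.3, 246.8]
orientation: [0.223, -3.133, -0.0]
ft_force: [0.5, -0.4, -6.2]
width: 47.5
grasp_force: 29.9
```

Request:
servo_tool(
  plan=[
    [[1,0,0,-0.06,0,0,0],[1,0,0,0,0,0,0]],
  ],
)

```text
t: 16.57
ee_pos: [587.7, 34.3, 244.7]
orientation: [0.223, -3.133, 0.0]
ft_force: [-0.3, 0.2, -5.3]
width: 47.9
grasp_force: 29.9
```

Request:
servo_tool(
  plan=[
    [[1,0,0,-0.05,0,0,0],[1,0,0,0,0,0,0]],
  ],
)

```text
t: 16.73
ee_pos: [588.0, 34.3, 243.0]
orientation: [-0.223, 3.134, -0.0]
ft_force: [-0.9, -0.6, -6.3]
width: 47.8
grasp_force: 29.9
```

Request:
servo_tool(
  plan=[
    [[1,0,0,-0.02,0,0,0],[1,0,0,0,0,0,0]],
  ],
)

```text
t: 16.9
ee_pos: [588.0, 34.3, 242.9]
orientation: [-0.223, 3.133, -0.0]
ft_force: [-1.9, -0.5, 0.4]
width: 47.9
grasp_force: 29.9
```

Request:
servo_tool(
  plan=[
    [[1,0,0,0,0,0,0],[1,0,0,0,0,0,0],[-0.6,0,0,0,0,0,0],[-0.6,0,0,0,0,0,0],[-0.6,0,0,0,0,0,0]],
  ],
)

```text
t: 17.32
ee_pos: [588.3, 34.4, 242.4]
orientation: [-0.223, 3.133, -0.0]
ft_force: [-0.8, 0.6, -0.4]
width: 64.5
grasp_force: 0.0
```

Request:
servo_tool(
  plan=[
    [[-0.6,0,0,0,0,0,0],[-0.6,0,0,0,0,0,0],[-0.6,0,0,0,0,0,0],[-0.6,0,0,0.3,0,0,0],[-0.6,0,0,0.6,0,0,0]],
  ],
)

```text
t: 17.73
ee_pos: [586.5, 34.3, 276.6]
orientation: [0.223, -3.128, -0.0]
ft_force: [-0.2, 0.8, -0.1]
width: 70.4
grasp_force: 0.0
```

Request:
servo_tool(
  plan=[
    [[1,0,0,0.6,0,0,0],[1,-0.94,-0.13,0,0,0,0],[1,-0.94,-0.13,0,0,0,0],[1,0,0,0,0,0,0],[1,0,0,0,0,0,0]],
  ],
)

```text
t: 18.15
ee_pos: [511.3, 23.8, 303.2]
orientation: [-0.223, 3.133, -0.0]
ft_force: [0.8, 0.3, 0.7]
width: 40.3
grasp_force: 0.0
```

Request:
servo_tool(
  plan=[
    [[1,0,0,0,0,0,0],[1,0,0,0,0,0,0],[1,0,0,0,0,0,0],[1,0,0,0,0,0,0],[1,0,0,0,0,0,0]],
  ],
)

```text
t: 18.57
ee_pos: [513.3, 24.0, 302.1]
orientation: [0.223, -3.133, -0.0]
ft_force: [1.0, 0.4, -0.3]
width: 7.0
grasp_force: 0.0
```

Run:
```python
from h import *
st();s=img('scene');t=img('top');np.save('s3.npy',s);np.save('t3.npy',t)
cv2.imwrite('pics/a6.png',np.hstack([cv2.resize(s[150:250,230:330],(400,400),interpolation=2),cv2.resize(t[160:260,210:310],(400,400),interpolation=2)])[:,:,::-1])
```

```text
18.5667 [513.3  24.  302.1] [ 0.223 -3.133 -0.   ] [ 1.   0.4 -0.3] 7.010396601483041 0.0 [ 0.02  0.26  1.87  0.    1.01 -1.69]
```

View pics/a6.png

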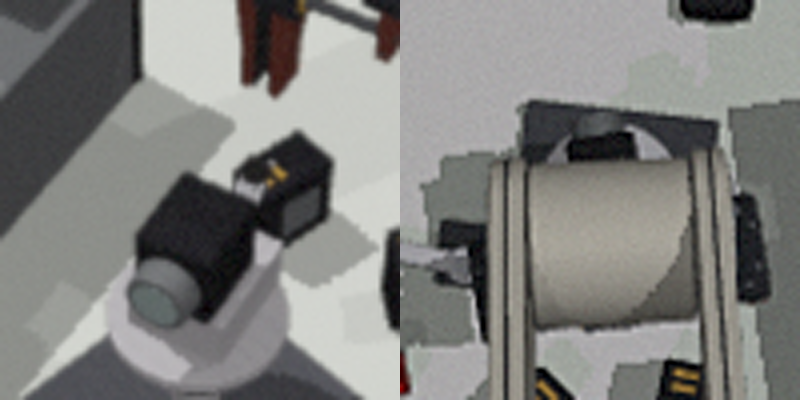

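The camera sits upright and flat on the platform at (190,270), with its lever still up. I'll press the lever now.

Request:
servo_tool(
  plan=[
    [[1,0,0,-0.7,0,0,0],[1,0,0,-0.6,0,0,0],[1,0,0,-0.2,0,0,0],[1,0,0,-0.2,0,0,0],[1,0,0,-0.15,0,0,0]],
  ],
)

```text
t: 19.08
ee_pos: [512.7, 23.9, 228.0]
orientation: [0.223, -3.133, -0.0]
ft_force: [-1.9, -0.3, 1.7]
width: 0.1
grasp_force: 1.0
```

Request:
servo_tool(
  plan=[
    [[1,0,0,-0.1,0,0,0],[1,0,0,-0.1,0,0,0],[1,0,0,-0.1,0,0,0],[1,0,0,0,0,0,0]],
  ],
)

```text
t: 19.42
ee_pos: [513.0, 24.0, 216.1]
orientation: [-0.223, 3.133, 0.0]
ft_force: [0.2, -1.1, -0.3]
width: 0.4
grasp_force: 0.0
```

Request:
servo_tool(
  plan=[
    [[1,0,0,-0.04,0,0,0],[1,0,0,-0.03,0,0,0],[1,0,0,0,0,0,0]],
  ],
)

```text
t: 19.67
ee_pos: [513.0, 23.9, 213.6]
orientation: [-0.223, 3.133, -0.0]
ft_force: [0.1, 0.1, -0.1]
width: 0.2
grasp_force: 0.0
```

Request:
servo_tool(
  plan=[
    [[1,0,0,-0.03,0,0,0],[1,0,0,-0.02,0,0,0],[1,0,0,0,0,0,0]],
  ],
)

```text
t: 19.92
ee_pos: [512.8, 23.9, 212.2]
orientation: [-0.223, 3.133, -0.0]
ft_force: [-3.9, 0.4, 12.4]
width: 0.5
grasp_force: 5.9
```

Run:
```python
from h import *
st();s=img('scene');np.save('s4.npy',s)
a=s[150:240,240:340]
cv2.imwrite('pics/a7.png',cv2.resize(a,(600,540),interpolation=2)[:,:,::-1])
```

```text
19.9167 [512.8  23.9 212.2] [-0.223  3.133 -0.   ] [-3.9  0.4 12.4] 0.5390436339846458 5.851023746654391 [ 0.02  0.39  1.94 -0.    0.81 -1.69]
```

View pics/a7.png

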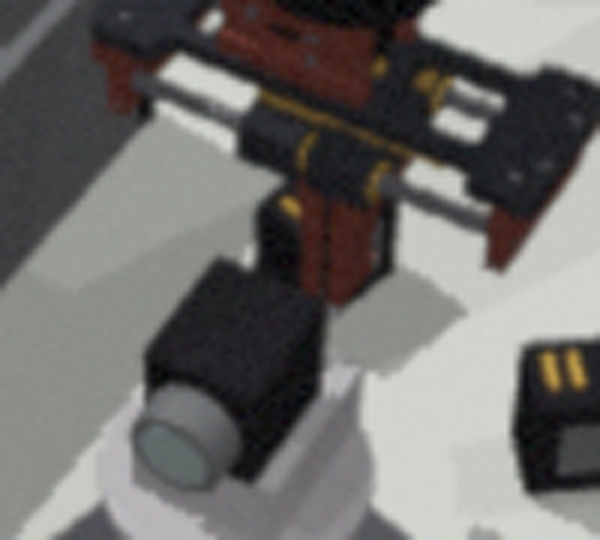

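Request:
servo_tool(
  plan=[
    [[1,0,0,0.5,0,0,0],[1,0,0,0.9,0,0,0],[1,0,0,0.8,0,0,0],[-0.4,0,-1,0,0,0,0],[-0.4,0,-1,0,0,0,0]],
  ],
)

```text
t: 20.38
ee_pos: [514.0, -55.6, 302.0]
orientation: [-0.23, 3.128, -0.002]
ft_force: [0.6, -0.5, -0.9]
width: 10.6
grasp_force: 0.0
```

Request:
servo_tool(
  plan=[
    [[-0.4,0,-1,0,0,0,0],[-0.4,0,-1,0,0,0,0],[-0.4,0,-1,0,0,0,0],[-0.4,0,0,0,0,0,0],[-0.4,0,0,0,0,0,0]],
  ],
)

```text
t: 20.8
ee_pos: [512.5, -177.8, 299.4]
orientation: [-0.217, 3.134, 0.0]
ft_force: [0.1, -0.6, -0.5]
width: 43.5
grasp_force: 0.0
```

```bash
cat > packs.py <<'E'
from h import *
def packs(n='top',pr=True):
    im=img(n);np.save('last_'+n+'.npy',im)
    d=im.astype(int)
    m=((im.max(2)<75)|((d[:,:,0]-d[:,:,2]>40)&(d[:,:,1]-d[:,:,2]>30))).astype(np.uint8)
    m=cv2.morphologyEx(m,cv2.MORPH_CLOSE,np.ones((3,3)))
    for c in cv2.findContours(m,0,2)[0]:
        if 120<cv2.contourArea(c)<450:
            (x,y),(w,h),a=cv2.minAreaRect(np.array([ray(n,*p[0],60)[:2] for p in c],np.float32))
            if w>h: w,h,a=h,w,a+90
            # long axis direction = a+90
            la=(a+90+90)%180-90
            if 250<x<800: print(n,np.round((x,y),1),'size',round(w),round(h),'long axis deg from +x',round(la,1))
E
python3 - <<'E'
from packs import *
st();packs()
s=img('scene');t=np.load('last_top.npy')
cv2.imwrite('pics/a8.png',np.hstack([cv2.resize(s[140:300,240:440],(400,320),interpolation=2),cv2.resize(t[160:300,130:305],(400,320),interpolation=2)])[:,:,::-1])
E
```

```text
20.8 [ 512.5 -177.8  299.4] [-0.217  3.134  0.   ] [ 0.1 -0.6 -0.5] 43.51780790125477 0.0 [-0.36  0.31  1.82  0.    1.02 -2.06]
top [386.8 309.4] size 42 62 long axis deg from +x -40.8
top [420.  -44.2] size 35 53 long axis deg from +x -1.7
top [430.9  95.4] size 36 55 long axis deg from +x -43.9
```

View pics/a8.png

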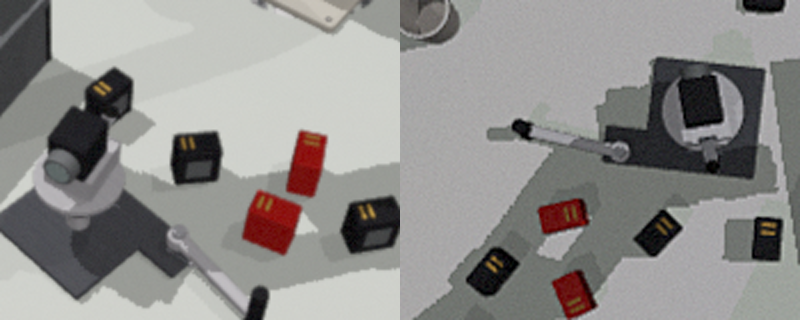

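The top-right crop shows the lever down, with its pad out at (712,165), and the camera seated. One pack was knocked and is now at (768,238), about world (420,-44). The other two packs have not moved. I'll pick that one first.

Request:
servo_tool(
  plan=[
    [[-0.4,-0.46,0.67,0,0,0,-0.4],[-0.4,-0.46,0.67,0,0,0,-0.4],[-0.4,-0.46,0.67,0,0,0,-0.4],[-0.4,-0.46,0.67,0,0,0,-0.4],[-0.4,-0.46,0.67,0,0,0,-0.4]],
  ],
)

```text
t: 21.32
ee_pos: [419.2, -39.5, 299.3]
orientation: [-0.05, -3.141, -0.001]
ft_force: [1.2, 0.6, 0.6]
width: 61.4
grasp_force: 0.0
```

Request:
servo_tool(
  plan=[
    [[-0.4,0,0,-1,0,0,0],[-0.4,0,0,-1,0,0,0],[-0.4,0,0,0,0,0,0],[-0.4,0,0,0,0,0,0],[-0.4,0,0,0,0,0,0]],
  ],
)

```text
t: 21.73
ee_pos: [421.4, -41.5, 220.6]
orientation: [0.049, 3.141, -0.0]
ft_force: [0.7, -0.6, 1.1]
width: 61.8
grasp_force: 0.0
```

Run:
```python
from h import *
st()
print(ray('top',130+312*.4375-.5,160+165*.4375-.5,136))
```

```text
21.7333 [421.4 -41.5 220.6] [ 0.049  3.141 -0.   ] [ 0.7 -0.6  1.1] 61.773613774781204 0.0 [-0.13  0.26  2.12  0.    0.76 -1.67]
[512.46950696  23.08770093 136.        ]
```

Request:
servo_tool(
  plan=[
    [[-0.4,-0.03,-0.07,-0.9,0,0,0],[-0.4,0,0,-0.9,0,0,0],[-0.4,0,0,-0.6,0,0,0],[-0.4,0,0,-0.25,0,0,0],[-0.4,0,0,0,0,0,0]],
  ],
)

```text
t: 22.15
ee_pos: [419.9, -45.0, 113.4]
orientation: [-0.051, -3.14, -0.0]
ft_force: [0.4, 0.1, -0.5]
width: 61.6
grasp_force: 0.0
```

Request:
servo_tool(
  plan=[
    [[1,0,0,0,0,0,0],[1,0,0,0,0,0,0],[1,0,0,0,0,0,0],[1,0,0,0,0,0,0],[1,0,0,0,0,0,0]],
  ],
)

```text
t: 22.57
ee_pos: [420.5, -45.0, 114.7]
orientation: [0.051, 3.138, -0.0]
ft_force: [-0.6, 0.7, 10.4]
width: 36.8
grasp_force: 29.0
```

Request:
servo_tool(
  plan=[
    [[1,0,0,0,0,0,0],[1,0,0,0.3,0,0,0],[1,0,0,0.8,0,0,0],[1,0,0,0.9,0,0,0],[1,0,0,0.9,0,0,0]],
  ],
)

```text
t: 22.98
ee_pos: [418.6, -44.7, 230.6]
orientation: [-0.051, -3.139, -0.0]
ft_force: [1.0, -0.3, -1.7]
width: 37.0
grasp_force: 29.0
```

Request:
servo_tool(
  plan=[
    [[1,0,0,1,0,0,0],[1,0.14,-0.8,0,0,0,0.3],[1,0.14,-0.8,0,0,0,0.3],[1,0.14,-0.8,0,0,0,0.3],[1,0.14,-0.8,0,0,0,0.3]],
  ],
)

```text
t: 23.4
ee_pos: [441.7, -174.0, 270.2]
orientation: [-0.117, 3.139, -0.001]
ft_force: [0.7, 0.4, -2.7]
width: 36.7
grasp_force: 29.0
```

Request:
servo_tool(
  plan=[
    [[1,0.14,-0.8,0,0,0,0.3],[1,0.14,-0.8,0,0,0,0.3],[1,0.14,-0.8,0,0,0,0],[1,0,0,0,0,0,0],[1,0,0,0,0,0,0]],
  ],
)

```text
t: 23.82
ee_pos: [458.4, -270.0, 269.3]
orientation: [0.192, -3.135, -0.001]
ft_force: [0.3, 1.5, -3.1]
width: 37.3
grasp_force: 29.0
```

Request:
servo_tool(
  plan=[
    [[1,0,0,-0.8,0,0,0],[1,0,0,-0.8,0,0,0],[1,0,0,-0.8,0,0,0],[1,0,0,-0.6,0,0,0],[1,0,0,0,0,0,0]],
  ],
)

```text
t: 24.23
ee_pos: [455.8, -266.0, 145.4]
orientation: [0.197, -3.128, -0.009]
ft_force: [-0.3, 1.6, -3.0]
width: 36.7
grasp_force: 29.0
```

Request:
servo_tool(
  plan=[
    [[1,0,0,-0.25,0,0,0],[1,0,0,-0.2,0,0,0],[1,0,0,0,0,0,0],[1,0,0,0,0,0,0]],
  ],
)

```text
t: 24.57
ee_pos: [459.1, -268.9, 132.2]
orientation: [-0.196, 3.135, -0.001]
ft_force: [0.1, -0.1, -2.6]
width: 36.5
grasp_force: 29.0
```

Request:
servo_tool(
  plan=[
    [[1,0,0,-0.08,0,0,0],[1,0,0,0,0,0,0],[1,0,0,0,0,0,0]],
  ],
)

```text
t: 24.82
ee_pos: [458.9, -269.0, 128.8]
orientation: [-0.196, 3.135, -0.001]
ft_force: [0.0, -0.0, -2.8]
width: 36.7
grasp_force: 29.0
```

Request:
servo_tool(
  plan=[
    [[1,0,0,-0.13,0,0,0],[1,0,0,0,0,0,0],[-0.2,0,0,0,0,0,0],[-0.2,0,0,0,0,0,0],[-0.2,0,0,0,0,0,0]],
  ],
)

```text
t: 25.23
ee_pos: [458.9, -269.0, 123.3]
orientation: [-0.196, 3.135, -0.0]
ft_force: [0.3, -0.2, 0.4]
width: 51.9
grasp_force: 0.0
```

Request:
servo_tool(
  plan=[
    [[-0.2,0,0,0.3,0,0,0],[-0.2,0,0,1,0,0,0],[-0.2,0,0,1,0,0,0],[-0.2,0,0,1,0,0,0],[-0.4,0,0,0.4,0,0,-0.9]],
  ],
)

```text
t: 25.65
ee_pos: [460.3, -269.8, 277.2]
orientation: [-0.073, 3.134, -0.006]
ft_force: [0.5, -1.3, 0.4]
width: 56.4
grasp_force: 0.0
```

Request:
servo_tool(
  plan=[
    [[-0.4,-0.07,0.915,0,0,0,-0.93],[-0.4,-0.07,0.915,0,0,0,-0.93],[-0.4,-0.07,0.915,0,0,0,-0.93],[-0.4,-0.07,0.915,0,0,0,-0.93],[-0.4,-0.07,0.915,0,0,0,-0.93]],
  ],
)

```text
t: 26.07
ee_pos: [444.2, -84.4, 272.2]
orientation: [0.569, 3.088, 0.0]
ft_force: [0.2, -0.2, -0.5]
width: 61.3
grasp_force: 0.0
```

Request:
servo_tool(
  plan=[
    [[-0.4,-0.07,0.915,0,0,0,-0.93],[-0.4,-0.07,0.915,0,0,0,-0.93],[-0.4,-0.07,0.915,0,0,0,-0.93],[-0.4,-0.07,0.915,0,0,0,-0.93],[-0.4,-0.07,0.915,0,0,0,-0.93]],
  ],
)

```text
t: 26.48
ee_pos: [430.3, 98.8, 272.2]
orientation: [1.179, 2.911, 0.001]
ft_force: [0.3, -0.6, 0.2]
width: 61.5
grasp_force: 0.0
```

Request:
servo_tool(
  plan=[
    [[-0.4,0,0,-0.9,0,0,0],[-0.4,0,0,0,0,0,0],[-0.4,0,0,0,0,0,0]],
  ],
)

```text
t: 26.73
ee_pos: [429.5, 97.1, 234.8]
orientation: [-1.169, -2.913, 0.003]
ft_force: [1.0, 0.1, 0.1]
width: 61.9
grasp_force: 0.0
```

Run:
```python
from packs import *
st();packs()
t=np.load('last_top.npy');s=img('scene');np.save('s5.npy',s)
```

```text
26.7333 [429.5  97.1 234.8] [-1.169 -2.913  0.003] [1.  0.1 0.1] 61.871593602574706 0.0 [ 0.2   0.26  2.08 -0.    0.81 -0.61]
top [366.7 103.1] size 49 74 long axis deg from +x -77.5
top [386.9 309.3] size 42 63 long axis deg from +x -40.8
```

Request:
servo_tool(
  plan=[
    [[-0.4,0.03,0,-0.9,0,0,0],[-0.4,0,0,-0.9,0,0,0],[-0.4,0,0,-0.8,0,0,0],[-0.4,0,0,-0.4,0,0,0],[-0.4,0,0,0,0,0,0]],
  ],
)

```text
t: 27.25
ee_pos: [431.3, 95.8, 113.6]
orientation: [-1.175, -2.91, 0.003]
ft_force: [-0.8, -0.4, -0.4]
width: 61.2
grasp_force: 0.0
```

Request:
servo_tool(
  plan=[
    [[1,0,0,0,0,0,0],[1,0,0,0,0,0,0],[1,0,0,0,0,0,0],[1,0,0,0,0,0,0],[1,0,0,0,0,0,0]],
  ],
)

```text
t: 27.67
ee_pos: [432.8, 97.1, 116.5]
orientation: [1.172, 2.912, 0.002]
ft_force: [-1.0, -2.2, 9.9]
width: 35.7
grasp_force: 29.8
```

Request:
servo_tool(
  plan=[
    [[1,0,0,0,0,0,0],[1,0,0,0.3,0,0,0],[1,0,0,1,0,0,0],[1,0,0,1,0,0,0],[1,0,0,1,0,0,0]],
  ],
)

```text
t: 28.08
ee_pos: [431.1, 97.0, 248.7]
orientation: [-1.173, -2.913, 0.001]
ft_force: [1.8, 0.9, -2.6]
width: 35.7
grasp_force: 29.8
```

Request:
servo_tool(
  plan=[
    [[1,0,0,0.7,0,0,0.2],[1,0.265,-0.889,0,0,0,1],[1,0.265,-0.889,0,0,0,1],[1,0.265,-0.889,0,0,0,1],[1,0.265,-0.889,0,0,0,1]],
  ],
)

```text
t: 28.5
ee_pos: [474.3, -46.4, 276.0]
orientation: [0.614, 3.08, 0.0]
ft_force: [1.2, 0.8, -2.7]
width: 35.9
grasp_force: 29.8
```

Request:
servo_tool(
  plan=[
    [[1,0.265,-0.889,0,0,0,1],[1,0.265,-0.889,0,0,0,1],[1,0.265,-0.889,0,0,0,1],[1,0.265,-0.889,0,0,0,1],[1,0.265,-0.889,0,0,0,1]],
  ],
)

```text
t: 28.92
ee_pos: [527.2, -224.6, 275.5]
orientation: [-0.065, 3.141, 0.0]
ft_force: [1.1, 0.3, -2.0]
width: 36.0
grasp_force: 29.8
```

Request:
servo_tool(
  plan=[
    [[1,0.265,-0.889,0,0,0,1],[1,0,0,0,0,0,0],[1,0,0,-0.8,0,0,0],[1,0,0,-0.8,0,0,0],[1,0,0,-0.8,0,0,0]],
  ],
)

```text
t: 29.33
ee_pos: [537.8, -258.4, 178.9]
orientation: [-0.194, 3.134, -0.001]
ft_force: [0.6, 0.2, -1.9]
width: 35.9
grasp_force: 29.8
```

Request:
servo_tool(
  plan=[
    [[1,0,0,-0.6,0,0,0],[1,0,0,-0.3,0,0,0],[1,0,0,0,0,0,0],[1,0,0,0,0,0,0]],
  ],
)

```text
t: 29.67
ee_pos: [538.0, -258.2, 143.4]
orientation: [0.196, -3.135, -0.0]
ft_force: [0.4, 0.1, -0.4]
width: 36.0
grasp_force: 29.8
```

Request:
servo_tool(
  plan=[
    [[1,0,0,-0.3,0,0,0],[1,0,0,-0.13,0,0,0],[1,0,0,0,0,0,0],[1,0,0,0,0,0,0]],
  ],
)

```text
t: 30.0
ee_pos: [538.0, -258.5, 126.1]
orientation: [-0.196, 3.135, -0.0]
ft_force: [0.6, -0.1, -1.7]
width: 35.6
grasp_force: 29.8
```

Request:
servo_tool(
  plan=[
    [[1,0,0,-0.03,0,0,0],[1,0,0,0,0,0,0]],
  ],
)

```text
t: 30.17
ee_pos: [538.1, -258.6, 125.0]
orientation: [-0.196, 3.135, -0.0]
ft_force: [-0.5, 0.4, -2.4]
width: 36.1
grasp_force: 29.8
```

Request:
servo_tool(
  plan=[
    [[1,0,0,-0.03,0,0,0],[-0.2,0,0,0,0,0,0],[-0.2,0,0,0,0,0,0],[-0.2,0,0,0,0,0,0],[-0.2,0,0,0,0,0,0]],
  ],
)

```text
t: 30.58
ee_pos: [538.0, -258.5, 123.6]
orientation: [-0.196, 3.135, -0.0]
ft_force: [-0.2, 0.8, 0.0]
width: 52.6
grasp_force: 0.0
```

Request:
servo_tool(
  plan=[
    [[-0.2,0,0,0.3,0,0,0],[-0.2,0,0,1,0,0,0],[-0.2,0,0,1,0,0,0],[-0.2,0,0,1,0,0,0],[-0.4,0,0,0.7,0,0,0]],
  ],
)

```text
t: 31.0
ee_pos: [538.6, -258.8, 288.0]
orientation: [-0.195, 3.132, -0.003]
ft_force: [0.7, 0.8, -0.0]
width: 56.7
grasp_force: 0.0
```

Request:
servo_tool(
  plan=[
    [[-0.4,-0.25,0.954,0,0,0,-0.69],[-0.4,-0.25,0.954,0,0,0,-0.69],[-0.4,-0.25,0.954,0,0,0,-0.69],[-0.4,-0.25,0.954,0,0,0,-0.69],[-0.4,-0.25,0.954,0,0,0,-0.69]],
  ],
)

```text
t: 31.42
ee_pos: [487.1, -66.3, 284.5]
orientation: [0.282, 3.128, -0.0]
ft_force: [0.4, 0.3, -0.1]
width: 61.7
grasp_force: 0.0
```

Request:
servo_tool(
  plan=[
    [[-0.4,-0.25,0.954,0,0,0,-0.69],[-0.4,-0.25,0.954,0,0,0,-0.69],[-0.4,-0.25,0.954,0,0,0,-0.69],[-0.4,-0.25,0.954,0,0,0,-0.69],[-0.4,-0.25,0.954,0,0,0,-0.69]],
  ],
)

```text
t: 31.83
ee_pos: [437.1, 124.8, 284.5]
orientation: [0.748, 3.05, 0.001]
ft_force: [1.0, 0.6, -1.0]
width: 61.7
grasp_force: 0.0
```

Run:
```python
from packs import *
st();packs()
```

```text
31.8333 [437.1 124.8 284.5] [7.48e-01 3.05e+00 1.00e-03] [ 1.   0.6 -1. ] 61.651419682044676 0.0 [ 0.25  0.2   2.01 -0.    0.93 -0.84]
top [386.5 309.7] size 42 63 long axis deg from +x -40.8
top [440.6  68.8] size 47 143 long axis deg from +x 12.9
```

Request:
servo_tool(
  plan=[
    [[-0.4,-0.25,0.945,0,0,0,-0.67],[-0.4,-0.25,0.945,0,0,0,-0.67],[-0.4,-0.25,0.945,0,0,0,-0.67],[-0.4,-0.25,0.945,0,0,0,-0.67],[-0.4,-0.25,0.945,0,0,0,0]],
  ],
)

```text
t: 32.3
ee_pos: [387.1, 313.9, 284.5]
orientation: [1.098, 2.943, 0.001]
ft_force: [0.5, 0.1, -0.8]
width: 61.2
grasp_force: 0.0
```

Request:
servo_tool(
  plan=[
    [[-0.4,0,0,-1,0,0,0],[-0.4,0,0,-0.6,0,0,0],[-0.4,0,0,0,0,0,0],[-0.4,0,0,0,0,0,0]],
  ],
)

```text
t: 32.63
ee_pos: [387.4, 311.8, 219.3]
orientation: [-1.093, -2.944, 0.004]
ft_force: [0.0, -0.5, -0.2]
width: 61.2
grasp_force: 0.0
```

Run:
```python
from h import *
st()
```

```text
32.6333 [387.4 311.8 219.3] [-1.093 -2.944  0.004] [ 0.  -0.5 -0.2] 61.20226905025392 0.0 [ 0.65  0.36  1.97 -0.    0.81 -0.21]
```

Request:
servo_tool(
  plan=[
    [[-0.4,0,0.03,-0.9,0,0,0],[-0.4,0,0,-0.9,0,0,0],[-0.4,0,0,-0.5,0,0,0],[-0.4,0,0,-0.3,0,0,0],[-0.4,0,0,0,0,0,0]],
  ],
)

```text
t: 33.05
ee_pos: [388.3, 312.8, 115.1]
orientation: [-1.095, -2.944, 0.002]
ft_force: [-0.2, 0.7, 0.1]
width: 61.2
grasp_force: 0.0
```

Request:
servo_tool(
  plan=[
    [[1,0,0,0,0,0,0],[1,0,0,0,0,0,0],[1,0,0,0,0,0,0],[1,0,0,0,0,0,0],[1,0,0,0,0,0,0]],
  ],
)

```text
t: 33.47
ee_pos: [388.6, 313.7, 116.8]
orientation: [1.094, 2.944, 0.003]
ft_force: [-1.0, -2.1, 7.3]
width: 35.8
grasp_force: 30.0
```

Request:
servo_tool(
  plan=[
    [[1,0,0,0,0,0,0],[1,0,0,0.3,0,0,0],[1,0,0,1,0,0,0],[1,0,0,1,0,0,0],[1,0,0,1,0,0,0]],
  ],
)

```text
t: 33.88
ee_pos: [387.3, 312.8, 248.8]
orientation: [-1.094, -2.944, 0.002]
ft_force: [0.1, 0.9, -1.3]
width: 35.8
grasp_force: 30.0
```

Request:
servo_tool(
  plan=[
    [[1,0,0,1,0,0,0],[1,0,0,0.5,0,0,0],[1,0,0,0,0,0,0],[1,0,0,0,0,0,0]],
  ],
)

```text
t: 34.22
ee_pos: [388.0, 313.4, 308.5]
orientation: [1.093, 2.944, 0.004]
ft_force: [-0.5, -0.5, -2.0]
width: 35.8
grasp_force: 30.0
```

Request:
servo_tool(
  plan=[
    [[1,0.21,-0.94,0,0,0,0.87],[1,0.21,-0.94,0,0,0,0.87],[1,0.21,-0.94,0,0,0,0.87],[1,0.21,-0.94,0,0,0,0.87],[1,0.21,-0.94,0,0,0,0.87]],
  ],
)

```text
t: 34.63
ee_pos: [428.6, 123.4, 305.2]
orientation: [-0.511, -3.096, 0.003]
ft_force: [1.6, 0.0, -2.4]
width: 35.7
grasp_force: 30.0
```

Request:
servo_tool(
  plan=[
    [[1,0.21,-0.94,0,0,0,0.87],[1,0.21,-0.94,0,0,0,0.87],[1,0.21,-0.94,0,0,0,0.87],[1,0.21,-0.94,0,0,0,0.87],[1,0.21,-0.94,0,0,0,0.87]],
  ],
)

```text
t: 35.05
ee_pos: [470.7, -64.4, 305.1]
orientation: [0.081, -3.136, -0.001]
ft_force: [0.9, 0.4, -2.0]
width: 36.1
grasp_force: 30.0
```

Request:
servo_tool(
  plan=[
    [[1,0.21,-0.94,0,0,0,0.87],[1,0.567,-0.62,0,0,0,0],[1,0.567,-0.62,0,0,0,0],[1,0.567,-0.62,0,0,0,0],[1,0.567,-0.62,0,0,0,0]],
  ],
)

```text
t: 35.47
ee_pos: [570.6, -200.6, 304.3]
orientation: [0.193, -3.131, -0.003]
ft_force: [0.3, -0.1, -2.1]
width: 35.5
grasp_force: 30.0
```

Request:
servo_tool(
  plan=[
    [[1,0.567,-0.62,0,0,0,0],[1,0.567,-0.62,0,0,0,0],[1,0,0,0,0,0,0],[1,0,0,-0.8,0,0,0],[1,0,0,0,0,0,0]],
  ],
)

```text
t: 35.88
ee_pos: [613.2, -248.0, 267.7]
orientation: [0.193, -3.125, -0.008]
ft_force: [-1.4, 1.3, -2.6]
width: 35.7
grasp_force: 30.0
```

Run:
```python
from h import *
st();s=img('scene');np.save('s6.npy',s)
cv2.imwrite('pics/a9.png',cv2.resize(s[70:240,100:320],(792,612),interpolation=2)[:600,:,::-1])
```

```text
35.8833 [ 613.2 -248.   267.7] [ 0.193 -3.125 -0.008] [-1.4  1.3 -2.6] 35.721930295904926 29.989508986473083 [-0.4   0.52  1.56  0.    1.07 -2.1 ]
```

View pics/a9.png

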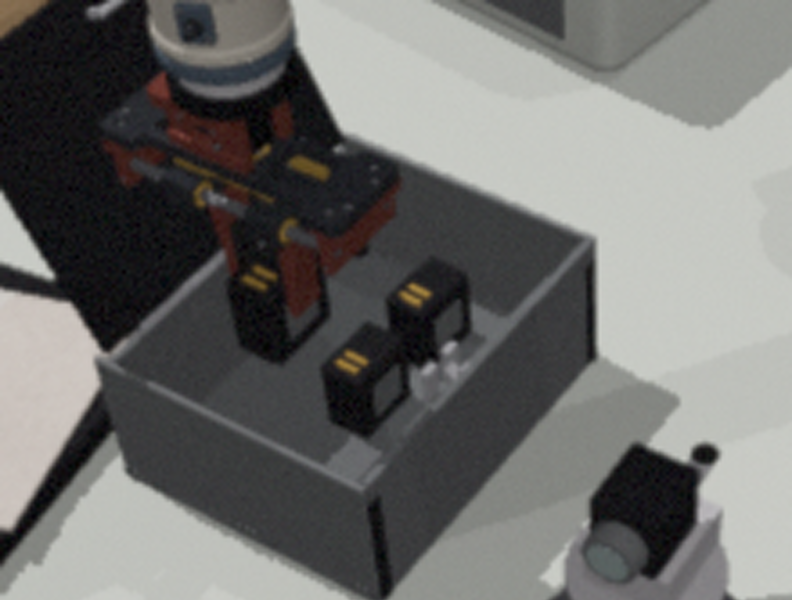

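The two placed packs stand on the case floor at (430,310) and (365,380), and the third is in the gripper. I'll check the lever pad, seen at (705,455), numerically.

Request:
servo_tool(
  plan=[
    [[1,0,0,-0.9,0,0,0],[1,0,0,-0.9,0,0,0],[1,0,0,-0.9,0,0,0],[1,0,0,-0.4,0,0,0],[1,0,0,0,0,0,0]],
  ],
)

```text
t: 36.35
ee_pos: [613.4, -247.3, 146.9]
orientation: [0.195, -3.127, -0.007]
ft_force: [-1.2, 0.2, -1.9]
width: 35.6
grasp_force: 30.0
```

Run:
```python
from h import *
print((proj('scene',[[511.3,23.1,133],[513,23.5,140],[519.6,24.3,156]])-[100,70]).round(1)*3.6)
st()
```

```text
[[700.92 453.6 ]
 [700.2  448.2 ]
 [695.52 438.12]]
36.35 [ 613.4 -247.3  146.9] [ 0.195 -3.127 -0.007] [-1.2  0.2 -1.9] 35.62146539951815 29.989694952964783 [-0.4   0.67  1.62  0.    0.86 -2.1 ]
```

The pad matches the fully down prediction of (701,454). I'll lower the last pack.

Request:
servo_tool(
  plan=[
    [[1,0,0,-0.3,0,0,0],[1,0,0,-0.15,0,0,0],[1,0,0,0,0,0,0],[1,0,0,0,0,0,0]],
  ],
)

```text
t: 36.68
ee_pos: [616.8, -249.2, 134.4]
orientation: [-0.195, 3.135, -0.001]
ft_force: [-0.2, -0.6, -2.3]
width: 35.3
grasp_force: 30.0
```

Request:
servo_tool(
  plan=[
    [[1,0,0,-0.12,0,0,0],[1,0,0,-0.08,0,0,0],[1,0,0,0,0,0,0]],
  ],
)

```text
t: 36.93
ee_pos: [616.3, -249.0, 125.3]
orientation: [0.194, -3.135, -0.0]
ft_force: [-0.7, 0.4, -1.7]
width: 35.6
grasp_force: 30.0
```

Request:
servo_tool(
  plan=[
    [[1,0,0,-0.04,0,0,0],[1,0,0,0,0,0,0],[1,0,0,0,0,0,0]],
  ],
)

```text
t: 37.18
ee_pos: [616.5, -249.1, 124.8]
orientation: [-0.194, 3.135, -0.0]
ft_force: [-2.3, 1.7, 5.9]
width: 35.8
grasp_force: 30.0
```

Landed. Release, lift away to a clear spot and check.

Request:
servo_tool(
  plan=[
    [[-0.2,0,0,0,0,0,0],[-0.2,0,0,0,0,0,0],[-0.2,0,0,0,0,0,0],[-0.2,0,0,0,0,0,0],[-0.2,0,0,0.3,0,0,0]],
  ],
)

```text
t: 37.6
ee_pos: [615.2, -248.5, 134.0]
orientation: [0.194, -3.132, -0.003]
ft_force: [-0.2, 0.6, 0.0]
width: 52.7
grasp_force: 0.0
```

Request:
servo_tool(
  plan=[
    [[-0.2,0,0,1,0,0,0],[-0.2,0,0,1,0,0,0],[-0.2,0,0,1,0,0,0],[-0.2,0,0,0.7,0,0,0],[-0.2,-0.9,0.4,0,0,0,0]],
  ],
)

```text
t: 38.02
ee_pos: [587.8, -236.3, 293.0]
orientation: [-0.193, 3.118, -0.014]
ft_force: [-0.1, -0.4, 0.2]
width: 52.8
grasp_force: 0.0
```

Request:
servo_tool(
  plan=[
    [[-0.2,-0.9,0.4,0,0,0,0],[-0.2,-0.9,0.4,0,0,0,0],[-0.2,-0.9,0.4,0,0,0,0],[-0.2,-0.9,0.4,0,0,0,0],[-0.2,0,0,0,0,0,0]],
  ],
)

```text
t: 38.43
ee_pos: [429.2, -165.9, 283.2]
orientation: [0.194, -3.129, -0.005]
ft_force: [-0.6, 0.3, -0.6]
width: 52.7
grasp_force: 0.0
```

Run:
```python
from h import *
st();s=img('scene');t=img('top')
cv2.imwrite('pics/a10.png',np.hstack([cv2.resize(s[70:320,100:350],(400,400),interpolation=2),cv2.resize(t[120:320,200:400],(400,400),interpolation=2)])[:,:,::-1])
```

```text
38.4333 [ 429.2 -165.9  283.2] [ 0.194 -3.129 -0.005] [-0.6  0.3 -0.6] 52.68236917669471 0.0 [-0.39  0.21  2.    0.    0.94 -2.09]
```

View pics/a10.png

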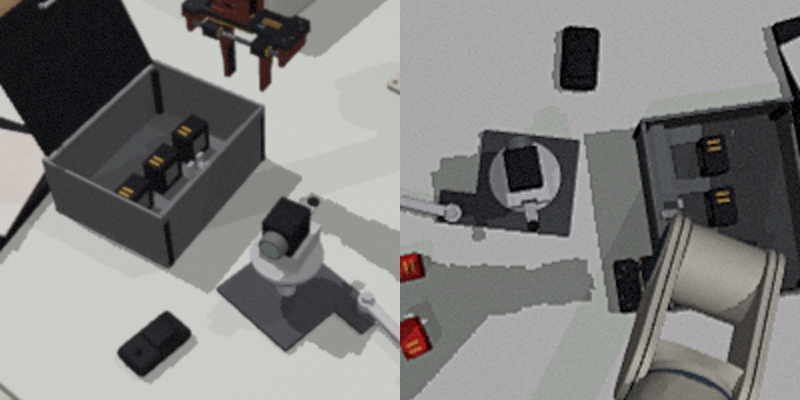

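The three packs stand in the case at (190,135), (160,165) and (130,195). The camera is upright on the stand at (285,235) with its lever down. The lid is open and the mouse at (155,340) has not moved. I'm handing it in.

```bash
python3 -c "
from workcell import close_job
print(close_job())"
```

```text
the job is handed in; nothing more can be done
None
```

I handed in the job with every step done: the leg is seated, the lid is open, the camera is on the ball with its lever down, and all three packs are in the case. The hand-in returned no verdict, so I'm going by the last pictures and force readings.

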